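# Return the bench scraper through the wash-up box's sprung flap

## Task

Put the used bench scraper into the wash-up box: set it down flat on the box's open sill between the side rails, blade toward the flap, and let go of it. Then, with the gripper tilted so that the fingers fit in under the roof, push it by its wooden grip through the sprung flap until it lies flat and wholly inside and the flap has swung fully shut behind it. Do not push the tape roll, the ramekin or the sugar shaker about.

Things in the scene. Friction and masses are not known exactly. Their poses are not given: they have to be found in the camera images.
- scraper: Bench scraper lying flat, 93 (x) x 130 (y) x 22 mm, 0.14 kg (varies). Origin: middle of its underside, z up. Its wooden bar grip runs along y: 130 mm long, 23 mm wide (x = +23 to +46 mm), 22 mm high, bottom on the worktop; grip it across the 23 mm from above. The 2 mm thick steel blade lies at the bottom, x = +24 to -46 mm, its edge toward -x.
- grip_back (a point): Middle of the outer long face of the scraper's wooden grip (scraper x = +46 mm, 11 mm above its underside): the face to push on.
- blade_edge (a point): Middle of the scraper's blade edge (scraper x = -46 mm, 1 mm above its underside).
- wash_box: Wash-up box, fixed (its place varies): steel floor sheet, open sill in front, then a chamber with white walls and clear roof behind a metal flap. Origin: on the worktop below the closed flap, mid-width; x points in through the flap, z up. Floor top 8 mm above the worktop, level from x = -125 (outer end of sill) to +165 mm (back wall), no step at the flap; inner width 152 mm.
- sill_mid (a point): Middle of the sill, on the floor's top, 62 mm in front of the flap. The sill is 125 mm long; at each side a rail, 6 mm thick, stands 16 mm above the floor; its outer end is open.
- roof_front (a point): Middle of the chamber's front edge at the top, 92 mm above the floor, 4 mm in front of the hinge line. The roof is 4 mm thick; under it a lintel bar hangs down to 83 mm above the floor; the hinge is at 80 mm. Side walls reach from here to the back, 171 mm behind the flap. Tall bread baskets stand beyond the worktop, x over 0.62 m: swing the arm past them drawn in.
- flap (a joint): Sprung metal flap, 144 mm wide, 67 mm long, 4 mm thick, hinged 80 mm above the floor at box x = 0. Angle in rad: 0 = shut (it cannot swing outward), grows as the lower edge swings inward, up to 1.3. Light spring plus weight, 0.04 N m shut, 0.1 at 0.7 rad. It leans on whatever reaches in under it and shuts when that is drawn out.
- flap_edge (a point): Middle of the flap's lower edge; shut, it is 13 mm above the floor, so the blade slips under it, and the 22 mm high grip lifts it to about 0.5 rad. It drops behind the grip only once the back face of the grip is about 36 mm past the hinge line.
- tape: Roll of brown bag tape lying flat, 76 mm across, 18 mm high, a bystander; origin at the centre of its underside.
- dish: White ramekin, 82 mm across, 48 mm high, a bystander; origin at the centre of its underside.
- shaker: White sugar shaker standing upright, 67 mm across, 114 mm high, a bystander; origin at the centre of its underside.

How it is judged:
On the way, in this order (a step that is already met when the one before it is completed fails the run):
1. the scraper lies flat and released on the sill between the rails, blade toward the flap, flap shut (x of grip_back in the frame of wash_box between -0.14 and -0.035 m and x of blade_edge in the frame of wash_box between -0.06 and 0.06 m and y of scraper in the frame of wash_box between -0.02 and 0.02 m and z of scraper in the frame of wash_box between 0.003 and 0.014 m and angle between scraper's own z axis and vertical below 0.12 rad and contact force between the fingers and scraper below 0.1 N and linear speed of scraper below 0.02 m/s and value of joint flap below 0.08 rad), for 0.2 s.
2. the scraper, blade first, pushes the flap open (value of joint flap above 0.3 rad and x of grip_back in the frame of wash_box between -0.02 and 0.08 m and x of blade_edge in the frame of wash_box above 0.05 m and angle between scraper's own z axis and vertical below 0.3 rad), for 0.05 s.
At the end, for the whole second after the job is handed in: The scraper lies flat (within 0.12 rad) and at rest on the chamber's floor, blade edge toward the back wall, the back face of its grip at least 4 mm behind the hinge line, the flap shut (below 0.06 rad), and the gripper touches neither scraper nor box (x of grip_back in the frame of wash_box between 0.004 and 0.09 m and x of blade_edge in the frame of wash_box between 0.07 and 0.17 m and y of scraper in the frame of wash_box between -0.03 and 0.03 m and z of scraper in the frame of wash_box between 0.003 and 0.014 m and angle between scraper's own z axis and vertical below 0.12 rad and contact force between the fingers and scraper below 0.1 N and value of joint flap below 0.06 rad and linear speed of scraper below 0.02 m/s and contact force between the fingers and wash_box below 0.1 N).
It fails at once if the tape roll is pushed more than 30 mm (distance of tape from where it was at the start of the episode above 0.03 m).
It fails at once if the ramekin is pushed more than 30 mm (distance of dish from where it was at the start of the episode above 0.03 m).
It fails at once if the sugar shaker is pushed more than 30 mm (distance of shaker from where it was at the start of the episode above 0.03 m).
It also fails if it takes over 54 s, if anything falls off the work surface, if the arm or the gripper's body presses on something with over 40 N, if the wrist force passes 120 N, or if a joint passes its speed limit or range.

## Robot

A 6-joint arm with a two-finger parallel gripper is mounted at the origin on a cart in front of the work surface, level with it; the furniture and walls round the work are solid. World frame = base frame: x ahead of the robot, y to its left, z up, the work surface at z = 0. Lengths are in m, angles in rad, forces in N, time in s.
With the tool pointing down it reaches from about 0.25 to 0.775 m from the base axis. Payload 4 kg.
Tool frame: the origin (TCP) lies on the mounting face of the last link; the fingertips stand 173 mm ahead of it and the grasp point (between the pads) lies bot.tcp_to_grasp ahead of it (bot.tcp_to_grasp is the distance from the TCP to the grasp point, in m); z points along the fingers, y is the line along which they close (so a half turn about z gives the same grasp; the last joint's range is limited). The gripper opens to 85 mm and grips with 20 to 120 N. Pads are 22 mm wide; open, the fingers measure 114 mm over their backs; the gripper's body (76 mm by 85 mm) begins 54 mm behind the grasp point. The pads swing forward as they close: fully open they stand 13 mm farther back than shut.
Start: joints at [1.14, 0.087, 1.371, -0, 1.684, -0.103], TCP at [0.177, 0.521, 0.405] pointing down, gripper open.
Joint ranges: [-3.1, 3.1], [-0.76, 2.03], [0.27, 2.55], [-1.08, 4.22], [0.17, 2.65], [-2.57, 2.57]. Speed limits (rad/s): [2.79, 2.79, 3.14, 3.14, 3.14, 3.14].

## Interface

Orientations are given as a unit quaternion [x, y, z, w].
In Python, from rig import bot gives the robot as it stands.
- The arm moves only by the tool jog_arm, never from a script. Its argument "series" is a list of rows, each a list of 3 entries, a list of its own where there are three numbers: the closure, from 0 (fully open) to 1 (shut), then the shift along the tool's x, y, z in cm, then the turn about the tool's z in rad. In form: [[fingers, [x, y, z], twist], ...]. A call has 1 to 12 rows; each row shifts and turns the commanded pose from where the row before left it, along the tool's axes as they then stand; what a row does not reach is not made up. A row lasts 1/8 s, in which the tool goes at most 62.5 mm and 10.7 degrees, less where a joint would pass 70% of its speed; a pose out of reach is approached as far as the arm can. A call is refused whole if a number of a shift passes 6.25 or a number of a turn 0.188, either way. A call with a gripper value outside its range is refused whole. The fingers move at their own pace and stop on an object; the grip force is fixed at half the most. Time passes only in rows, so rows that do not move let the fingers close. It gives the time, the measured TCP pose, the force, the opening and the grip force at its end, in the units of the state.
- bot.sense(): the state, without advancing time (a new reading comes with each control period).
- bot.grab_frame(name): name is "side" or "top"; returns a dict with "pixels" (480x640x3 uint8, red, green, blue), "K" (3x3 intrinsics, pixels), "R" (3x3) and "t" (3): a world point X has camera coordinates R X + t. Camera axes: x right, y down, z forward; pixel columns grow to the right and rows downward; lengths in m; the calibration is good to about 2 mm. A picture is of the moment at which its call begins. There is no depth.
- bot.hand_in(): hands the job in; it is judged then, once.
The state is a dict: "clock": time; "joint_pos": joint angles; "qd": joint speeds; "effort": joint torques, N m; "ee_pos": TCP position; "tool_rot": TCP orientation; "ft_force": force on the tool from outside, world axes, zero at the start; "moment": the same for the moment, N m; "opening": opening from 0.0 (shut) to 1.0 (fully open); "gripper_force": force on a finger pad.
Only numpy, scipy, OpenCV 4.12 (cv2) and the standard library are available. Lean on these libraries where they do the work, as an engineer would, in place of code of your own. Each camera call takes 0.05 s, during which the arm holds its last target. There are 200 camera calls.

## Working session

There is one attempt and no reset: what is moved stays moved. The work goes in short steps, Python scripts to look and compute and a tool call to move; the robot and the scene stay as the last step left them, time stands still between calls to the robot, and variables do not carry over. Pictures are saved under pics/ and viewed, at most 11 in all, crops included, and the job is handed in when it is done.

Besides the shell and the picture viewer there is one more tool, called after "Call:" as a command line: name --argument value ..., lists and objects as JSON in quotes. jog_arm: Moves the arm, as the interface text tells. Its arguments: {"type":"object","properties":{"series":{"type":"array"}},"required":["series"]}

```bash
mkdir -p pics
cat > h.py <<'E'
import numpy as np, cv2
from rig import bot
def snap(n,fn=None):
    f=bot.grab_frame(n)
    if fn: cv2.imwrite('pics/'+fn,cv2.cvtColor(f['pixels'],cv2.COLOR_RGB2BGR))
    return f
def ray(f,u,v,z):
    K,R,t=map(np.array,(f['K'],f['R'],f['t'])); c=-R.T@t
    d=R.T@np.linalg.inv(K)@[u,v,1]; return c+d*(z-c[2])/d[2]
def proj(f,X):
    p=np.array(f['K'])@(np.array(f['R'])@np.array(X)+np.array(f['t'])); return p[:2]/p[2]
E
python3 - <<'E'
from h import *
import pickle
fs={n:snap(n,n+'0.png') for n in('top','side')}
pickle.dump(fs,open('f0.pkl','wb'))
print(bot.tcp_to_grasp,bot.sense())
for n,f in fs.items(): print(n,-np.array(f['R']).T@np.array(f['t']))
E
```

```text
0.1547 {'clock': 0.1, 'joint_pos': array([ 1.13990937e+00,  8.78998166e-02,  1.37215475e+00,  8.31838204e-06,
        1.68361751e+00, -1.03116278e-01]), 'qd': array([ 0.00020332, -0.00070837, -0.00347051,  0.00027863, -0.00227037,
        0.00030694]), 'effort': array([ 2.24699004e-03, -3.53009999e+01, -3.14220500e+01, -1.88708086e-04,
        7.87158584e-03, -2.76885015e-05]), 'ee_pos': array([0.17702853, 0.52061444, 0.40361939]), 'tool_rot': array([ 1.63152164e-01,  9.86600370e-01, -1.00177791e-03, -2.78304148e-04]), 'ft_force': array([ 0.11430927, -0.88617535, -0.20974133]), 'moment': array([-0.01607471,  0.01508934,  0.04194563]), 'gripper_force': 0.0, 'opening': 0.9994333387342912}
top [ 0.15874242 -0.20112122  1.71772602]
side [-0.23919165 -1.33666674  0.66190332]
```

View pics/top0.png

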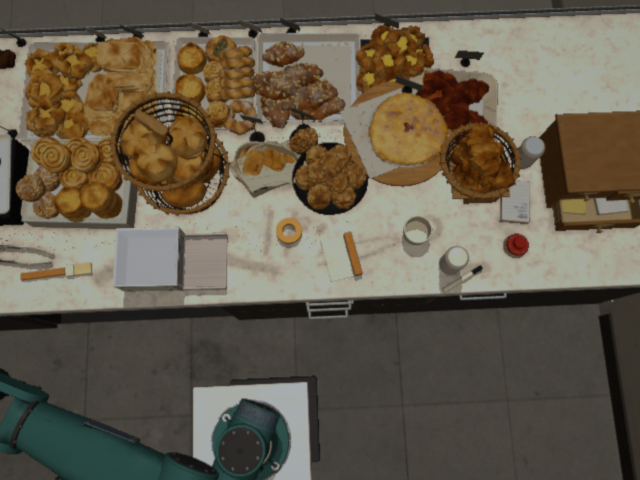

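View pics/side0.png

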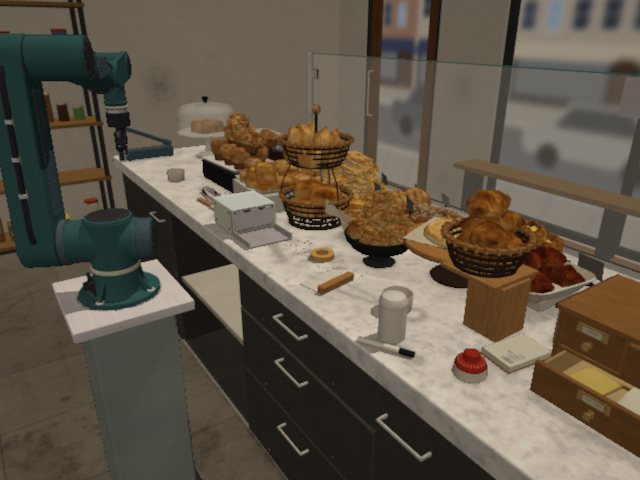

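Run:
```python
from h import *
import pickle
fs=pickle.load(open('f0.pkl','rb'))
T=fs['top'];p=T['pixels']; S=fs['side'];q=S['pixels']
a=cv2.resize(p[220:300,105:372],None,fx=3,fy=3,interpolation=cv2.INTER_CUBIC)
b=cv2.resize(q[180:300,195:365],None,fx=3,fy=3 if 0 else 2.9,interpolation=cv2.INTER_CUBIC)
im=np.zeros((a.shape[0]+b.shape[0],801,3),np.uint8);im[:240,:a.shape[1]]=a;im[240:,:b.shape[1]]=b
cv2.imwrite('pics/c0.png',cv2.cvtColor(im[:600,:800],cv2.COLOR_RGB2BGR))
# grip
hsv=cv2.cvtColor(p,cv2.COLOR_RGB2HSV)
m=cv2.inRange(hsv,(5,120,60),(25,255,255)); m[:,:335]=0;m[:,372:]=0;m[:225]=0;m[290:]=0
c=max(cv2.findContours(m,0,1)[0],key=cv2.contourArea)
r=cv2.minAreaRect(c);print(r)
M=cv2.moments(m,True);u,v=M['m10']/M['m00'],M['m01']/M['m00']
C=ray(T,u,v,.022);print('grip',C)
th=.5*np.arctan2(2*M['mu11'],M['mu20']-M['mu02']);d=[np.cos(th),np.sin(th)]
B=ray(T,u+20*d[0],v+20*d[1],.022);A=ray(T,u-20*d[0],v-20*d[1],.022);print('dir',(B-A)/np.linalg.norm(B-A))
for nm,u,v,z in(('tape',289,231,.018),('dish',417,229,.048),('shaker',456,257,.114)):print(nm,ray(T,u,v,z))
print(np.linalg.norm(ray(T,300,250,0)-ray(T,301,250,0)))
```

```text
((352.54229736328125, 253.48843383789062), (43.502079010009766, 7.805816650390625), 74.74488067626953)
grip [ 0.50337303 -0.30727919  0.022     ]
dir [-0.97773092 -0.20986244  0.        ]
tape [ 0.58005625 -0.12530756  0.018     ]
dish [ 0.56249076 -0.4953377   0.048     ]
shaker [ 0.4630579 -0.5841578  0.114    ]
0.002939050857126394
```

View pics/c0.png

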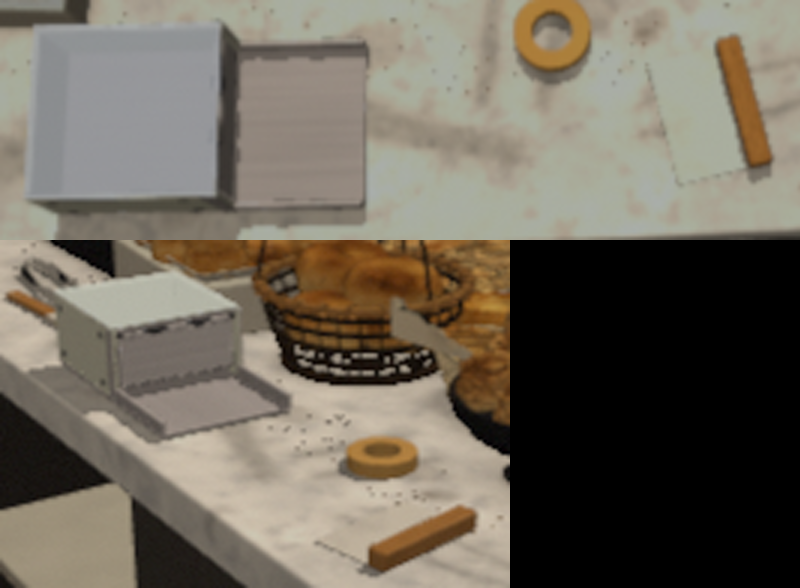

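Run:
```python
from h import *
import pickle
fs=pickle.load(open('f0.pkl','rb'));T=fs['top'];S=fs['side']
t=lambda x,y:(105+x/3,220+y/3); s=lambda x,y:(195+x/3,180+(y-240)/2.9)
for nm,f,uv,z in(('sill far end',T,t(367,44),.024),('sill near end',T,t(366,207),.004),('roof far',T,t(223,24),.1),('roof near',T,t(219,196),.1),('back far',T,t(36,25),.1),('back near',T,t(28,199),.1),('S sill far',S,s(289,397),.024),('S sill near',S,s(160,432),.016),('S roof far',S,s(240,308),.1),('S roof near',S,s(111,331),.1)):
    print(nm,ray(f,*uv,z).round(4))
# edge-based: sill outer end & floor edges by gradient, subpixel
g=cv2.cvtColor(T['pixels'],cv2.COLOR_RGB2GRAY).astype(float)
print(g[262,215:235].astype(int)); print(g[228:242,205].astype(int)); print(g[280:296,205].astype(int)); print(g[262,172:192].astype(int))
# blade by side: blade edge corners in top
for x,y in((647,62),(680,185)): print('blade',ray(T,*t(x,y),.002).round(4))
```

```text
sill far end [0.5754 0.0543 0.024 ]
sill near end [0.4189 0.0596 0.004 ]
roof far [0.5817 0.1764 0.1   ]
roof near [0.4203 0.1785 0.1   ]
back far [0.5883 0.35   0.1   ]
back near [0.4251 0.3518 0.1   ]
S sill far [0.5726 0.0434 0.024 ]
S sill near [0.4132 0.0473 0.016 ]
S roof far [0.5777 0.1601 0.1   ]
S roof near [0.4166 0.1656 0.1   ]
[136 137 137 138 137 137 139 138 139 139 137 117 133 140 140 138 139 141
 144 143]
[166 167 169 170 168 155 132  92  85  94 100 129 140 142]
[138 138 138 138 136 136 133 139 115  93 109 118 118 117 122 153]
[150 150 150 148 145 106  64  54  55  56  57  73  91 124 135 136 136 136
 136 136]
blade [ 0.5506 -0.2169  0.002 ]
blade [ 0.4274 -0.2435  0.002 ]
```

Call:
jog_arm --series '[[0,[-3.8,-4.5,0],0],[0,[-3.8,-4.5,0],0],[0,[-3.8,-4.5,0],0],[0,[-3.8,-4.5,0],0],[0,[-3.8,-4.5,0],0],[0,[-3.8,-4.5,0],0],[0,[-3.8,-4.5,0],0],[0,[-3.8,-4.5,0],0],[0,[-3.8,-4.5,0],0],[0,[-3.8,-4.5,0],0],[0,[-3.8,-4.5,0],0],[0,[-3.8,-4.5,0],0]]'

```text
clock: 1.6
ee_pos: [0.4351, -0.1394, 0.4043]
tool_rot: [0.163, 0.987, 0.0, -0.0]
ft_force: [1.6, 0.6, 0.4]
opening: 0.995
gripper_force: 0.0
```

Call:
jog_arm --series '[[0,[-4.0,-4.5,0],0],[0,[-4.0,-4.5,0],0],[0,[-3.8,-4.5,0],0],[0,[0,0,3],-0.18],[0,[0,0,4],-0.18],[0,[0,0,4],-0.18],[0,[0,0,3],0],[0,[0,0,0],0]]'

```text
clock: 2.6
ee_pos: [0.5022, -0.3024, 0.2607]
tool_rot: [-0.106, 0.994, 0.003, -0.003]
ft_force: [0.1, -0.1, -0.1]
opening: 0.998
gripper_force: 0.0
```

Run:
```python
from h import *
f=snap('top');g=snap('side')
s=bot.sense();print(s['ee_pos'],s['tool_rot'],s['joint_pos'])
tip=s['ee_pos']-[0,0,.165]
print('proj tip',proj(f,tip),proj(g,tip),'grip centre guess',proj(g,[.503,-.307,.022]))
u,v=proj(g,[.503,-.307,.05]).astype(int)
a=cv2.resize(g['pixels'][v-60:v+40,u-70:u+70],None,fx=4,fy=4)
u,v=proj(f,[.503,-.307,.022]).astype(int)
b=cv2.resize(f['pixels'][v-50:v+50,u-30:u+30],None,fx=4,fy=4)
cv2.imwrite('pics/c1.png',np.hstack([a,b])[:,:,::-1])
```

```text
[ 0.50337622 -0.30326062  0.26523241] [-1.05870036e-01  9.94379964e-01 -6.66802500e-05  1.36079252e-04] [-6.38706026e-01  2.36297345e-01  1.48081171e+00  8.73557649e-05
  1.42419310e+00 -2.42165273e+00]
proj tip [352.52828379 248.05543208] [334.24160999 252.51856883] grip centre guess [334.5693565  278.64015502]
```

View pics/c1.png

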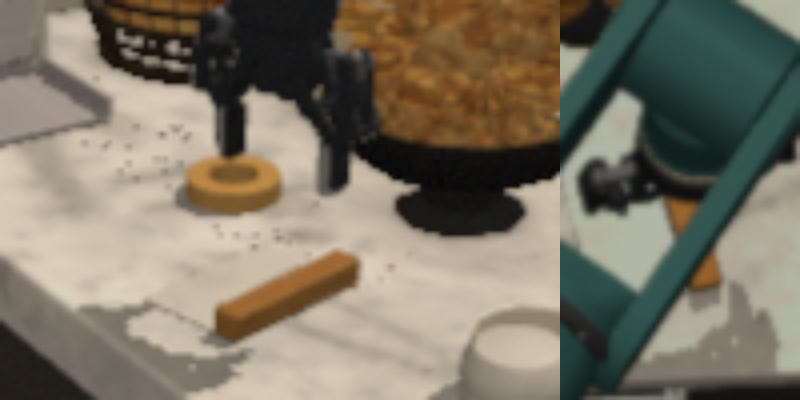

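Call:
jog_arm --series '[[0,[0,-0.4,3],0],[0,[0,0,3],0],[0,[0,0,2],0],[0,[0,0,0.7],0],[0,[0,0,0],0],[0.9,[0,0,0],0],[0.9,[0,0,0],0],[0.9,[0,0,0],0],[0.9,[0,0,0],0],[0.9,[0,0,0],0]]'

```text
clock: 3.95
ee_pos: [0.5043, -0.3072, 0.1784]
tool_rot: [-0.106, 0.994, -0.0, 0.001]
ft_force: [-0.1, -1.1, 3.9]
opening: 0.264
gripper_force: 60.4
```

Call:
jog_arm --series '[[0.9,[0,0,-3],0],[0.9,[0,0,-4],0],[0.9,[0,0,-4],0],[0.9,[-1.1,5.4,0],0],[0.9,[-1.1,5.4,0],0],[0.9,[-1.1,5.4,0],0],[0.9,[-1.1,5.4,0],0],[0.9,[-1.1,5.4,0],0],[0.9,[-1.1,5.4,0],0],[0.9,[-1.1,5.6,0],0],[0.9,[0,0,0],0.12],[0.9,[0,0,0],0.12]]'

```text
clock: 5.45
ee_pos: [0.4987, 0.0818, 0.2866]
tool_rot: [0.015, 1.0, -0.0, -0.001]
ft_force: [-0.4, 0.2, -1.3]
opening: 0.264
gripper_force: 60.0
```

Call:
jog_arm --series '[[0.9,[0,0,2],0],[0.9,[0,0,2],0],[0.9,[0,0,0],0]]'

```text
clock: 5.82
ee_pos: [0.4981, 0.0806, 0.2449]
tool_rot: [0.014, 1.0, -0.0, -0.003]
ft_force: [0.0, -0.7, -1.9]
opening: 0.264
gripper_force: 60.0
```

Run:
```python
from h import *
f=snap('top');g=snap('side')
s=bot.sense();print(s['ee_pos'],s['tool_rot'],s['opening'],s['ft_force'])
a=cv2.resize(g['pixels'][170:270,200:330],None,fx=4,fy=4,interpolation=cv2.INTER_CUBIC)
b=cv2.resize(f['pixels'][215:305,150:265],None,fx=2.4,fy=2.4,interpolation=cv2.INTER_CUBIC)
b=cv2.copyMakeBorder(b,0,400-b.shape[0],0,0,0)
cv2.imwrite('pics/c2.png',np.hstack([a,b])[:,:800,::-1])
gp=s['ee_pos']-[0,0,.155]
for p in([.501,.1775,.1],[.42,.18,.1],[.582,.175,.1],[.499,.057,.008],[.42,.06,.024],[.576,.055,.024]): q=proj(g,p);print(p,q,(q-[200,170])*4)
```

```text
[0.49919348 0.08063798 0.24752626] [ 1.39015048e-02  9.99903279e-01  3.98473201e-06 -4.26034728e-04] 0.2633375040104179 [ 0.48005417  0.03786031 -1.23482865]
[0.501, 0.1775, 0.1] [253.04800199 205.98397172] [212.19200795 143.93588689]
[0.42, 0.18, 0.1] [231.11035731 210.02290701] [124.44142922 160.09162803]
[0.582, 0.175, 0.1] [273.98852364 202.12861656] [295.95409456 128.51446623]
[0.499, 0.057, 0.008] [270.38925812 241.85970096] [281.55703246 287.43880385]
[0.42, 0.06, 0.024] [248.34914624 242.2132205 ] [193.39658494 288.85288199]
[0.576, 0.055, 0.024] [290.42962716 232.88181293] [361.71850863 251.5272517 ]
```

View pics/c2.png

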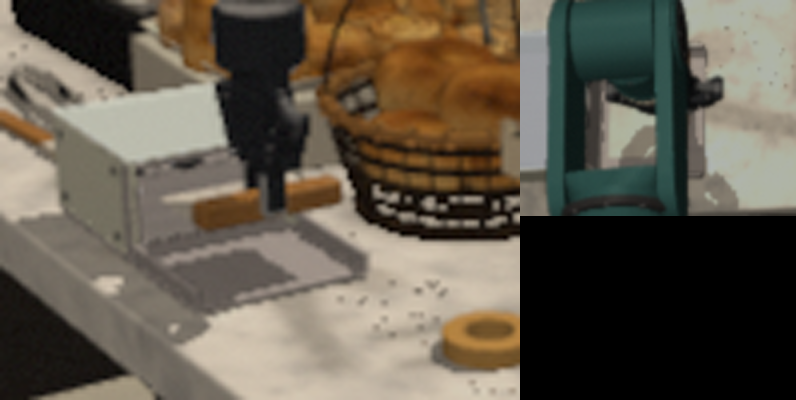

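Run:
```python
from h import *
g=snap('side');s=bot.sense();e=s['ee_pos'];p=g['pixels']
m=cv2.inRange(cv2.cvtColor(p,cv2.COLOR_RGB2HSV),(5,110,60),(25,255,255));k=np.zeros_like(m);k[205:235,240:290]=m[205:235,240:290]
k=cv2.morphologyEx(k,cv2.MORPH_OPEN,np.ones((2,2)))
ys,xs=np.nonzero(k);print('u',xs.min(),xs.max())
for x in(xs.min(),xs.min()+3,252,255,276,280,xs.max()-2,xs.max()):
  c=ys[xs==x]; print(x,c.min() if len(c) else 0,c.max() if len(c) else 0)
z0=e[2]-.1784
for dx in(-.065,.065):
  for dy in(-.0115,.0115):
    for z in(0,.022): print(dx,dy,z,proj(g,[e[0]+dx,e[1]+dy,z0+z]).round(1))
```

```text
u 250 285
250 221 226
253 221 227
252 221 227
255 220 227
276 216 222
280 215 221
283 215 221
285 216 220
-0.065 -0.0115 0 [250.4 227.3]
-0.065 -0.0115 0.022 [250.  220.9]
-0.065 0.0115 0 [247.2 225.2]
-0.065 0.0115 0.022 [246.8 218.9]
0.065 -0.0115 0 [285.1 219.7]
0.065 -0.0115 0.022 [284.9 213.5]
0.065 0.0115 0 [281.7 217.7]
0.065 0.0115 0.022 [281.5 211.6]
```

Call:
jog_arm --series '[[0.9,[0,0,2],0],[0.9,[0,0,2],0],[0.9,[0,0,1.2],0],[0.9,[0,0,0.6],0],[0.9,[0,0,0.2],0],[0.9,[0,0,0],0],[0.9,[0,0,0],0]]'

```text
clock: 6.85
ee_pos: [0.4996, 0.0807, 0.1884]
tool_rot: [0.014, 1.0, 0.0, 0.001]
ft_force: [0.2, -0.8, -1.1]
opening: 0.265
gripper_force: 60.1
```

Call:
jog_arm --series '[[0.9,[0,0,0.2],0],[0.9,[0,0,0.1],0],[0.9,[0,0,0],0],[0.5,[0,0,0],0],[0,[0,0,0],0],[0,[0,0,0],0],[0,[0,0,-3],0],[0,[0,0,-5],0],[0,[0,0,-6],0],[0,[0,0,-6],0]]'

```text
clock: 8.1
ee_pos: [0.499, 0.0806, 0.3862]
tool_rot: [0.014, 1.0, 0.0, -0.0]
ft_force: [1.0, -0.1, -0.4]
opening: 0.999
gripper_force: 0.0
```

Run:
```python
from h import *
f=snap('top');g=snap('side')
s=bot.sense();print(s['clock'],s['ee_pos'],s['tool_rot'],s['joint_pos'].round(3))
a=cv2.resize(g['pixels'][170:270,200:330],None,fx=4,fy=4,interpolation=cv2.INTER_CUBIC)
b=cv2.resize(f['pixels'][215:305,150:265],None,fx=2.4,fy=2.4,interpolation=cv2.INTER_CUBIC)
b=cv2.copyMakeBorder(b,0,400-b.shape[0],0,0,0)
cv2.imwrite('pics/c3.png',np.hstack([a,b])[:,:800,::-1])
```

```text
8.2 [0.50032897 0.08073341 0.39370093] [1.38577148e-02 9.99869359e-01 5.82474508e-04 8.29992186e-03] [ 0.048 -0.012  1.495  0.     1.642 -1.495]
```

View pics/c3.png

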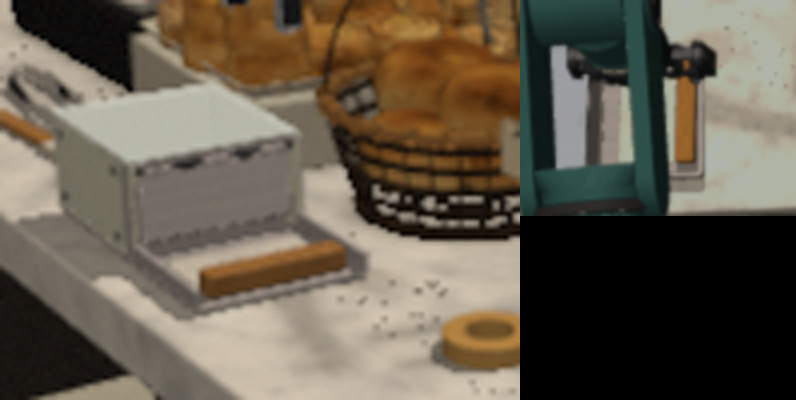

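Call:
jog_arm --series '[[0.5,[3.8,4.8,0],0],[0.5,[3.8,4.8,0],0],[0.5,[3.8,4.8,0],0],[0.5,[3.8,4.8,0],0],[0.5,[3.8,4.8,0],0],[0.5,[3.8,4.8,0],0],[0.5,[3.8,4.8,0],0],[0.5,[3.8,4.8,0],0],[0.5,[3.8,4.8,0],0],[0.5,[3.8,4.8,0],0],[0.5,[3.8,4.8,0],0],[0.5,[3.8,4.8,0],0]]'

```text
clock: 9.7
ee_pos: [0.058, 0.6706, 0.3838]
tool_rot: [0.014, 1.0, -0.0, 0.0]
ft_force: [1.6, 0.6, 0.4]
opening: 0.501
gripper_force: 0.0
```

Call:
jog_arm --series '[[0.5,[2,6,0],0],[0.5,[0,6,0],0],[0.5,[0,6,0],0],[0.5,[0,6,0],0],[0.5,[0,6,0],0]]'

```text
clock: 10.32
ee_pos: [0.0437, 0.8744, 0.3466]
tool_rot: [0.014, 1.0, 0.027, 0.001]
ft_force: [0.8, 0.4, -0.5]
opening: 0.5
gripper_force: 0.0
```

Run:
```python
from h import *
s=bot.sense();print(s['clock'],s['ee_pos'],s['tool_rot'].round(3),s['joint_pos'].round(3))
```

```text
10.325 [0.04371452 0.87437605 0.34657639] [0.014 1.    0.027 0.001] [ 1.455  0.937  0.279  0.004  1.871 -0.086]
```

Call:
jog_arm --series '[[0.5,[0,6,0],0],[0.5,[0,6,0],0],[0.5,[0,6,0],0],[0.5,[0,6,0],0],[0.5,[0,6,0],0]]'

```text
clock: 10.95
ee_pos: [0.0404, 0.9207, 0.3103]
tool_rot: [0.014, 0.992, 0.129, 0.004]
ft_force: [-0.2, -0.4, 0.2]
opening: 0.508
gripper_force: 0.0
```

Run:
```python
from h import *
s=bot.sense();print(s['clock'],s['ee_pos'],s['tool_rot'].round(3),s['joint_pos'].round(3))
```

```text
10.95 [0.04036182 0.92070767 0.31032136] [0.014 0.992 0.129 0.004] [ 1.463  0.986  0.276  0.016  1.621 -0.077]
```

Call:
jog_arm --series '[[0.5,[0,5.8,1.5],0],[0.5,[0,5.8,1.5],0],[0.5,[0,5.8,1.8],0],[0.5,[0,5.8,1.8],0],[0.5,[0,5.6,2],0],[0.5,[0,5.6,2],0],[0.5,[0,5.6,2],0],[0.5,[0,5.6,2],0]]'

```text
clock: 11.95
ee_pos: [0.0377, 0.9912, 0.2337]
tool_rot: [0.013, 0.96, 0.281, 0.008]
ft_force: [-0.9, -0.1, -0.0]
opening: 0.497
gripper_force: 0.0
```

Run:
```python
from h import *
s=bot.sense();print(s['clock'],s['ee_pos'],s['tool_rot'].round(3),s['joint_pos'].round(3))
```

```text
11.95 [0.03772173 0.99117954 0.23372596] [0.013 0.96  0.281 0.008] [ 1.471  1.092  0.276  0.033  1.203 -0.075]
```

Call:
jog_arm --series '[[0.5,[0,6,0],0],[0.5,[0,6,0],0],[0.5,[0,6,0],0],[0.5,[0,6,0],0],[0.5,[0,6,0],0],[0.5,[0,6,0],0]]'

```text
clock: 12.7
ee_pos: [0.0341, 0.9863, 0.3605]
tool_rot: [0.012, 0.923, 0.384, 0.011]
ft_force: [-0.9, -0.1, -0.1]
opening: 0.502
gripper_force: 0.0
```

Run:
```python
from h import *
s=bot.sense();print(s['clock'],s['ee_pos'],s['tool_rot'].round(3),s['joint_pos'].round(3))
```

```text
12.7 [0.03414431 0.9862662  0.36054935] [0.012 0.923 0.384 0.011] [ 1.473  0.975  0.274  0.046  1.104 -0.075]
```

Call:
jog_arm --series '[[0.5,[0,4.8,3.6],0],[0.5,[0,4.8,3.6],0],[0.5,[0,4.8,3.6],0],[0.5,[0,4.8,3.6],0],[0.5,[0,4.8,3.6],0],[0.5,[0,4.8,3.6],0],[0.5,[0,4.8,3.6],0]]'

```text
clock: 13.58
ee_pos: [0.034, 1.0279, 0.3294]
tool_rot: [0.011, 0.87, 0.493, 0.013]
ft_force: [-0.4, 0.4, 0.1]
opening: 0.498
gripper_force: 0.0
```

Run:
```python
from h import *
s=bot.sense();print(s['clock'],s['ee_pos'],s['tool_rot'].round(3),s['joint_pos'].round(3))
```

```text
13.575 [0.03397808 1.02786653 0.32943988] [0.011 0.87  0.493 0.013] [ 1.475  1.042  0.275  0.068  0.795 -0.09 ]
```

```bash
cat >> h.py <<'E'
from scipy.spatial.transform import Rotation as Ro
def to(*pts):
    s=bot.sense();R=Ro.from_quat(s['tool_rot']).as_matrix();p=s['ee_pos']
    print(s['clock'],p.round(4),s['joint_pos'].round(3));print('axes',R.T.round(3).tolist())
    for q in pts:
        d=R.T@(np.array(q)-p)*100;print(q,'shift cm',d.round(2),'rows',np.ceil(np.linalg.norm(d)/6.2));p=np.array(q)
E
python3 - <<'E'
from h import *
to([.25,.45,.42],[.45,-.1,.38])
E
```

```text
13.575 [0.034  1.0279 0.3294] [ 1.475  1.042  0.275  0.068  0.795 -0.09 ]
axes [[-0.999, 0.032, -0.011], [0.007, 0.514, 0.858], [0.033, 0.857, -0.514]]
[0.25, 0.45, 0.42] shift cm [-23.54 -21.76 -53.48] rows 11.0
[0.45, -0.1, 0.38] shift cm [-21.71 -31.54 -44.44] rows 10.0
```

Call:
jog_arm --series '[[0.5,[-2.1,-2,-4.9],0],[0.5,[-2.1,-2,-4.9],0],[0.5,[-2.1,-2,-4.9],0],[0.5,[-2.1,-2,-4.9],0],[0.5,[-2.1,-2,-4.9],0],[0.5,[-2.1,-2,-4.9],0],[0.5,[-2.1,-2,-4.9],0],[0.5,[-2.1,-2,-4.9],0],[0.5,[-2.1,-2,-4.9],0],[0.5,[-2.1,-2,-4.9],0],[0.5,[-2.1,-2,-4.9],0]]'

```text
clock: 14.95
ee_pos: [0.2434, 0.4524, 0.4217]
tool_rot: [0.01, 0.87, 0.493, 0.014]
ft_force: [0.7, 0.4, -0.1]
opening: 0.499
gripper_force: 0.0
```

Run:
```python
from h import *
to([.45,-.1,.38])
```

```text
14.95 [0.2434 0.4524 0.4217] [ 0.793 -0.236  1.785  0.831  0.897 -1.052]
axes [[-0.999, 0.032, -0.014], [0.005, 0.513, 0.858], [0.034, 0.858, -0.513]]
[0.45, -0.1, 0.38] shift cm [-22.35 -31.83 -44.54] rows 10.0
```

Call:
jog_arm --series '[[0.5,[0,0,-4.4],0.175],[0.5,[0,0,-4.4],0.175],[0.5,[0,0,-4.4],0.175],[0.5,[0,0,-4.4],0.175],[0.5,[0,0,0],0.175],[0.5,[0,0,0],0.175],[0.5,[0,0,0],0.175],[0.5,[0,0,0],0.175],[0.5,[0,0,0],0.175]]'

```text
clock: 16.08
ee_pos: [0.2372, 0.3033, 0.5118]
tool_rot: [0.626, 0.605, 0.357, -0.34]
ft_force: [0.2, 0.8, -0.5]
opening: 0.5
gripper_force: 0.0
```

Run:
```python
from h import *
to([.46,-.12,.38])
```

```text
16.075 [0.2372 0.3033 0.5118] [ 0.446 -0.521  1.8    0.895  1.333  0.507]
axes [[0.015, 0.514, 0.858], [0.999, -0.037, 0.005], [0.035, 0.857, -0.514]]
[0.46, -0.12, 0.38] shift cm [-32.72  23.78 -28.74] rows 9.0
```

Call:
jog_arm --series '[[0.5,[-3.6,2.6,-3.2],0],[0.5,[-3.6,2.6,-3.2],0],[0.5,[-3.6,2.6,-3.2],0],[0.5,[-3.6,2.6,-3.2],0],[0.5,[-3.6,2.6,-3.2],0],[0.5,[-3.6,2.6,-3.2],0],[0.5,[-3.6,2.6,-3.2],0],[0.5,[-3.6,2.6,-3.2],0],[0.5,[-3.6,2.6,-3.2],0],[0.5,[0,0,0],0]]'

```text
clock: 17.32
ee_pos: [0.4599, -0.1205, 0.3813]
tool_rot: [0.626, 0.604, 0.356, -0.34]
ft_force: [-0.2, 0.0, 0.0]
opening: 0.499
gripper_force: 0.0
```

Run:
```python
from h import *
to()
s=bot.sense();R=Ro.from_quat(s['tool_rot']).as_matrix();print('tip dir*.168',R[:,2]*.168,'tilt',np.degrees(np.arccos(-R[2,2])))
# scraper grip after placement, top view
f=snap('top');g=snap('side')
m=cv2.inRange(cv2.cvtColor(f['pixels'],cv2.COLOR_RGB2HSV),(5,120,60),(25,255,255));k=np.zeros_like(m);k[225:295,195:240]=m[225:295,195:240]
M=cv2.moments(k,True);print(M['m00'])
if M['m00']:
    print(ray(f,M['m10']/M['m00'],M['m01']/M['m00'],.03),cv2.minAreaRect(cv2.findNonZero(k)))
a=cv2.resize(g['pixels'][130:270,180:350],None,fx=3,fy=3)
b=cv2.resize(f['pixels'][190:305,150:265],None,fx=2.5,fy=2.5);b=cv2.copyMakeBorder(b,0,a.shape[0]-b.shape[0],0,0,0)
cv2.imwrite('pics/c4.png',np.hstack([a,b])[:,:800,::-1])
```

```text
17.325 [ 0.4599 -0.1205  0.3813] [-0.612  0.058  1.595  0.918  2.004 -0.399]
axes [[0.016, 0.515, 0.857], [0.999, -0.038, 0.005], [0.035, 0.857, -0.515]]
tip dir*.168 [ 0.00591329  0.14389325 -0.08650876] tilt 59.00701811222288
325.0
[0.4975759  0.07895477 0.03      ] ((218.80274963378906, 260.0091857910156), (7.663148880004883, 44.13125991821289), 1.7357046604156494)
```

View pics/c4.png

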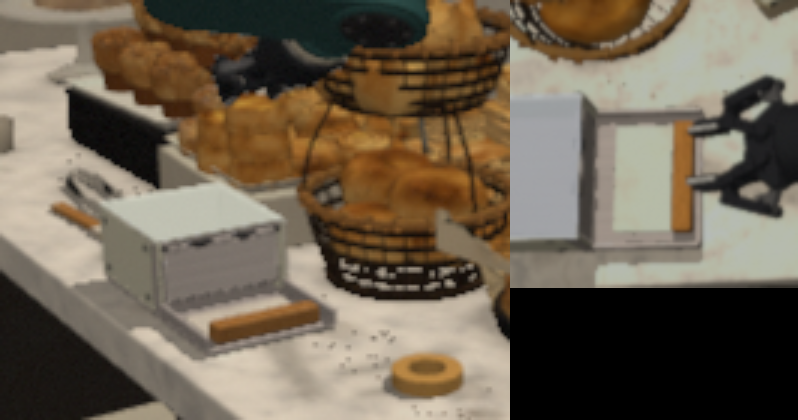

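Run:
```python
from h import *
to([.492,-.125,.16],[.492,-.125,.1065],[.4927,-.10,.1065])
```

```text
17.425 [ 0.4587 -0.1179  0.3834] [-0.609  0.052  1.597  0.919  2.005 -0.399]
axes [[0.011, 0.515, 0.857], [0.999, -0.034, 0.008], [0.033, 0.856, -0.515]]
[0.492, -0.125, 0.16] shift cm [-19.48   3.18  11.02] rows 4.0
[0.492, -0.125, 0.1065] shift cm [-4.58 -0.04  2.76] rows 1.0
[0.4927, -0.1, 0.1065] shift cm [ 1.29 -0.02  2.14] rows 1.0
```

Call:
jog_arm --series '[[0.5,[-3.9,0.6,2.2],0],[0.5,[-3.9,0.6,2.2],0],[0.5,[-3.9,0.6,2.2],0],[0.5,[-3.9,0.6,2.2],0],[0.5,[-3.9,0.6,2.2],0],[0.5,[-2.3,0,1.4],0],[0.5,[-2.3,0,1.4],0],[0.5,[0,0,0],0]]'

```text
clock: 18.42
ee_pos: [0.4899, -0.1232, 0.1057]
tool_rot: [0.624, 0.606, 0.356, -0.341]
ft_force: [-0.1, 0.5, 1.0]
opening: 0.497
gripper_force: 0.0
```

Run:
```python
from h import *
to([.4927,-.10,.1065],[.4945,-.03,.1065],[.4963,.046,.1065])
s=bot.sense();print(s['ft_force'])
f=snap('top');g=snap('side')
a=cv2.resize(g['pixels'][170:270,205:335],None,fx=4,fy=4,interpolation=cv2.INTER_CUBIC)
b=cv2.resize(f['pixels'][215:305,150:255],None,fx=2.6,fy=2.6,interpolation=cv2.INTER_CUBIC);b=cv2.copyMakeBorder(b,0,a.shape[0]-b.shape[0],0,0,0)
cv2.imwrite('pics/c5.png',np.hstack([a,b])[:,:800,::-1])
```

```text
18.425 [ 0.4899 -0.1232  0.1057] [-0.584  0.453  1.739  0.823  1.635 -0.809]
axes [[0.011, 0.514, 0.857], [0.999, -0.032, 0.006], [0.03, 0.857, -0.515]]
[0.4927, -0.1, 0.1065] shift cm [1.27 0.21 1.96] rows 1.0
[0.4945, -0.03, 0.1065] shift cm [ 3.6  -0.04  6.  ] rows 2.0
[0.4963, 0.046, 0.1065] shift cm [ 3.91 -0.06  6.52] rows 2.0
[-0.0971686   0.46574455  0.95492987]
```

View pics/c5.png

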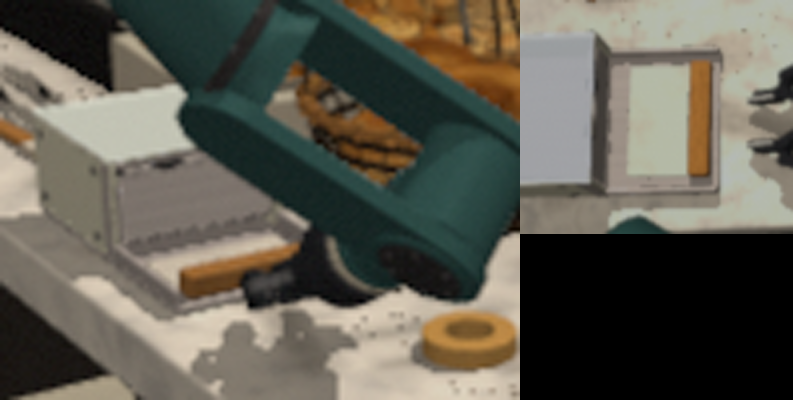

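Call:
jog_arm --series '[[0.5,[1.3,0.3,2.0],0],[0.5,[0.5,0,0.85],0],[0.5,[0.5,0,0.85],0],[0.5,[0.5,0,0.85],0],[0.5,[0,0,0],0]]'

```text
clock: 19.15
ee_pos: [0.4951, -0.0708, 0.1063]
tool_rot: [0.624, 0.607, 0.356, -0.34]
ft_force: [-0.1, 0.1, 0.9]
opening: 0.498
gripper_force: 0.0
```

Run:
```python
from h import *
to([.4955,.0,.1065],[.497,.072,.1065])
s=bot.sense();print(s['ft_force'])
f=snap('top')
m=cv2.inRange(cv2.cvtColor(f['pixels'],cv2.COLOR_RGB2HSV),(5,120,60),(25,255,255));k=np.zeros_like(m);k[225:295,170:240]=m[225:295,170:240]
M=cv2.moments(k,True);print(M['m00'],ray(f,M['m10']/M['m00'],M['m01']/M['m00'],.03),cv2.minAreaRect(cv2.findNonZero(k)))
```

```text
19.15 [ 0.4951 -0.0708  0.1063] [-0.495  0.423  1.784  0.877  1.57  -0.773]
axes [[0.011, 0.515, 0.857], [0.999, -0.033, 0.007], [0.032, 0.857, -0.515]]
[0.4955, 0.0, 0.1065] shift cm [ 3.66 -0.19  6.06] rows 2.0
[0.497, 0.072, 0.1065] shift cm [ 3.71 -0.08  6.17] rows 2.0
[-0.06736892  0.11512592  0.90638338]
344.0 [0.49899806 0.09082192 0.03      ] ((214.5281219482422, 260.01507568359375), (7.911057472229004, 44.15340805053711), 1.6365771293640137)
```

Call:
jog_arm --series '[[0.5,[1.0,0,1.7],0],[0.5,[1.0,0,1.7],0],[0.5,[1.0,0,1.7],0],[0.5,[1.0,0,1.7],0],[0.5,[1.0,0,1.7],0],[0.5,[0,0,0],0]]'

```text
clock: 19.95
ee_pos: [0.498, 0.029, 0.1051]
tool_rot: [0.624, 0.607, 0.355, -0.341]
ft_force: [-0.3, -0.8, -0.1]
opening: 0.502
gripper_force: 0.0
```

Run:
```python
from h import *
to([.4975,.0755,.1065])
s=bot.sense();print(s['ft_force'])
f=snap('top');g=snap('side')
a=cv2.resize(g['pixels'][170:270,205:305],None,fx=4,fy=4,interpolation=cv2.INTER_CUBIC)
b=cv2.resize(f['pixels'][220:300,105:205],None,fx=4,fy=4,interpolation=cv2.INTER_CUBIC);b=cv2.copyMakeBorder(b,0,a.shape[0]-b.shape[0],0,0,0)
cv2.imwrite('pics/c6.png',np.hstack([a,b])[:,:800,::-1])
```

```text
19.95 [0.498  0.029  0.1051] [-0.314  0.382  1.849  0.981  1.441 -0.706]
axes [[0.01, 0.515, 0.857], [1.0, -0.031, 0.006], [0.03, 0.857, -0.515]]
[0.4975, 0.0755, 0.1065] shift cm [ 2.51 -0.19  3.91] rows 1.0
[-0.3200793  -0.81154296 -0.08173967]
```

View pics/c6.png

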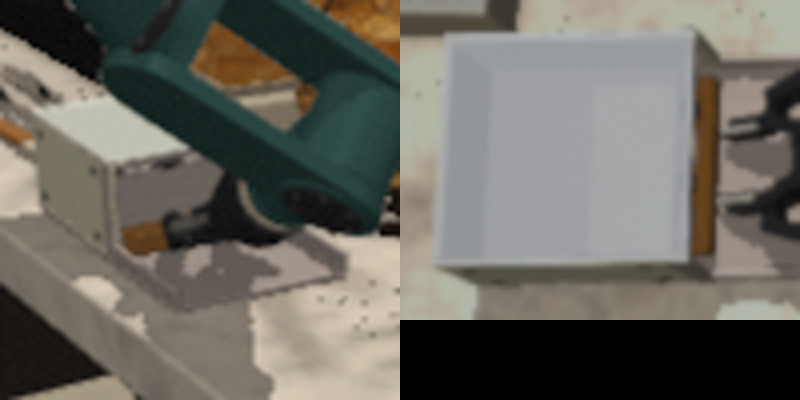

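Call:
jog_arm --series '[[0.5,[0.9,0,1.4],0],[0.5,[0.9,0,1.4],0],[0.5,[0.7,0,1.1],0],[0.5,[0,0,0],0]]'

```text
clock: 20.55
ee_pos: [0.4997, 0.0747, 0.1064]
tool_rot: [0.624, 0.607, 0.356, -0.34]
ft_force: [0.7, 0.6, -2.7]
opening: 0.5
gripper_force: 1.1
```

Run:
```python
from h import *
to([.4975,.0755,.1065])
s=bot.sense();print(s['ft_force'])
f=snap('top')
m=cv2.inRange(cv2.cvtColor(f['pixels'],cv2.COLOR_RGB2HSV),(5,30,40),(25,255,255))[220:300,105:205]
b=cv2.resize(f['pixels'][220:300,105:205],None,fx=4,fy=4,interpolation=cv2.INTER_CUBIC)
cv2.imwrite('pics/c7.png',b[:,:,::-1])
gb=f['pixels'].astype(int)[255,105:205];print(gb.mean(1).astype(int).tolist())
for y in(.1815,.2215,.316,.346): print(y,proj(f,[.5,y,.01]))
```

```text
20.55 [0.4997 0.0747 0.1064] [-0.224  0.37   1.862  1.03   1.38  -0.669]
axes [[0.011, 0.515, 0.857], [0.999, -0.032, 0.007], [0.031, 0.856, -0.515]]
[0.4975, 0.0755, 0.1065] shift cm [ 0.05 -0.22  0.06] rows 1.0
[ 0.67441431  0.64709762 -2.67677447]
[175, 174, 174, 173, 172, 173, 172, 171, 172, 174, 170, 164, 153, 149, 149, 149, 148, 149, 148, 149, 149, 150, 156, 159, 159, 160, 160, 159, 160, 160, 160, 160, 162, 164, 164, 165, 166, 166, 167, 166, 166, 166, 166, 166, 166, 166, 166, 166, 166, 166, 165, 166, 166, 166, 161, 155, 152, 152, 152, 152, 151, 151, 149, 148, 156, 160, 160, 160, 160, 160, 157, 159, 148, 120, 95, 90, 94, 97, 99, 99, 95, 64, 34, 23, 22, 23, 23, 22, 20, 22, 29, 32, 32, 31, 31, 31, 32, 31, 32, 30]
0.1815 [184.4715089  262.84890515]
0.2215 [170.67761066 263.44036891]
0.316 [138.05777759 264.83906338]
0.346 [127.69293439 265.28349389]
```

View pics/c7.png

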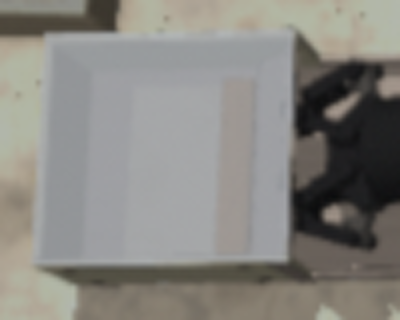

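Call:
jog_arm --series '[[0.5,[-1.0,0,-1.7],0],[0.5,[-1.5,0,-2.6],0],[0.5,[-1.5,0,-2.6],0],[0.5,[-2.0,0,-3.4],0],[0.5,[-2.0,0,-3.4],0],[0.5,[-2.0,0,-3.4],0],[0.5,[3.0,0,-4],0],[0.5,[3.0,0,-4],0],[0.5,[0,0,0],0]]'

```text
clock: 21.72
ee_pos: [0.4927, -0.1643, 0.206]
tool_rot: [0.624, 0.608, 0.358, -0.336]
ft_force: [-0.2, 0.0, -0.3]
opening: 0.5
gripper_force: 0.0
```

Run:
```python
from h import *
to();print(bot.sense()['ft_force'])
f=snap('top');g=snap('side')
a=cv2.resize(g['pixels'][170:270,205:305],None,fx=4,fy=4,interpolation=cv2.INTER_CUBIC)
b=cv2.resize(f['pixels'][220:300,105:205],None,fx=4,fy=4,interpolation=cv2.INTER_CUBIC);b=cv2.copyMakeBorder(b,0,a.shape[0]-b.shape[0],0,0,0)
cv2.imwrite('pics/c8.png',np.hstack([a,b])[:,:800,::-1])
```

```text
21.725 [ 0.4927 -0.1643  0.206 ] [-0.642  0.336  1.646  0.814  1.807 -0.695]
axes [[0.005, 0.518, 0.855], [0.999, -0.035, 0.016], [0.038, 0.854, -0.518]]
[-0.23768065  0.03814095 -0.27871854]
```

View pics/c8.png

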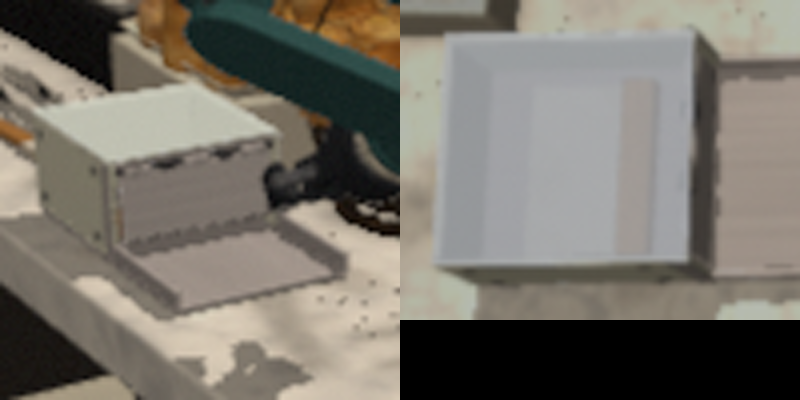

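The flap is shut in the side view. In the top view the scraper lies flat inside, with its grip at crop columns 617–658, clear of the flap.

```bash
python3 -c "
from rig import bot
print(bot.hand_in())"
```

```text
the job is handed in; nothing more can be done
None
```

The scraper lies flat inside the wash-up box with the flap shut behind it, the bystanders were not touched, and I handed the job in at about 22 s; no verdict came back.

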